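# Slide the thread tray up the step into its dock

### The job

Take the blue thread tray by its grip tab and slide it into the wooden dock without carrying it: keep it low, tip its nose up just enough to pass the step, rest it on the step's edge for a moment while its rear is still outside, then slide it on over the deck and under the hood. Press it gently but distinctly against the rubber stop for a moment, and let go with it fully home and flat on the deck. Never force it if it catches; the three spools must stay standing in it, and leave everything else alone.

Things in the scene. Friction and masses are not known exactly. Their poses are not given: they have to be found in the camera images.
- tray_grip (a point): Middle of the upright white grip tab at the rear of the blue thread tray, 42 mm above the tray's underside. The tab is 12 mm thick (y), 30 mm long (x), its top 59 mm above the underside; its centre lies 42 mm behind the tray's centre. Axes are the tray's: x from tab to nose (front), y left, z up.
- tray_nose (a point): Lower front edge of the tray, middle of its width, on the underside, 102 mm ahead of the tab's middle. Axes as the tray's. The tray is a stiff, blunt-edged plastic tray 120 mm long (x), 110 mm wide (y), walls 14 mm high, floor 4 mm thick, flat underside; about 0.35 kg with its spools.
- tray_heel (a point): Lower rear edge of the tray, middle of its width, on the underside, 18 mm behind the tab's middle. Axes as the tray's. Contacts are stiff: with the tab held firmly, each millimetre pressed too low on the deck or step adds roughly 10 N.
- dock: Wooden tray dock fixed to the counter. Origin: middle of its deck's front top edge, so z is the height of the blunt step up from the counter (4 to 8 mm). x points into the dock (the way the tray slides), y left, z up. Deck flat, 150 mm deep; side rails 18 mm high, 118 mm apart inside, straight from x = 35 mm on, flared mouth before that.
- dock_stop: Rigid black stop across the rear of the dock's deck, 26 mm high. Origin: on the deck, middle of the face the tray's nose meets, 136 mm in from the step. Axes as the dock's. A metal hood bridges the rails from dock x = 115 to 151 mm, underside 29.5 mm above the deck: the nose goes under it, the spools stay before it; the tray cannot be set in from above.
- pin_tin: Red round tin, 69 mm across, 26 mm high, standing loose on the counter to the robot's right. Origin under its centre. To be left alone.
- collar_box: Green flat carton, 62 x 110 x 28 mm, lying loose on the counter right of the dock. Origin under its centre. To be left alone.
- thread_red_mid (a point): Red thread spool, 28 mm across and 48 mm high, standing loose in the tray between two low ribs, ahead of the tab. The point is its centre, half-way up.
- thread_white_mid (a point): White thread spool, 28 mm across and 48 mm high, standing loose in the tray between two low ribs, ahead of the tab. The point is its centre, half-way up.
- thread_navy_mid (a point): Navy blue thread spool, 28 mm across and 48 mm high, standing loose in the tray between two low ribs, ahead of the tab. The point is its centre, half-way up.
Things that resemble listed ones, but are neither listed nor needed, are in the scene too. Leave any green look-alike of the part that bears thread_red_mid alone.

How it is judged:
On the way, in this order (a step that is already met when the one before it is completed fails the run):
1. The tray bridges the step: its nose is more than 30 mm past the deck's front edge, its rear edge still in front of the step, and it bears on the dock with more than 0.5 N for 0.2 s (x of tray_nose in the frame of dock above 0.03 m and x of tray_heel in the frame of dock below -0.005 m and contact force between tray and dock above 0.5 N), for 0.2 s.
2. The tray's nose is pressed against the stop with more than 2.5 N for 0.3 s, all of it over the deck (contact force between tray and dock_stop above 2.5 N and x of tray_heel in the frame of dock above 0.005 m), for 0.3 s.
At the end, for the whole second after the job is handed in: The tray is released, still and flat on the deck (both ends under 2 mm above it), nose within 2.5 mm of the stop and square within 0.08 rad; the three spools stand upright (0.1 rad) in the tray, their centres within 75 mm of the tab's from above (x of tray_nose in the frame of dock above 0.1335 m and angle between the x axis of tray_nose and the x axis of dock, either way round below 0.08 rad and z of each of tray_nose, tray_heel in the frame of dock below 0.002 m and contact force between the fingers and tray below 0.05 N and linear speed of tray below 0.01 m/s and angle between each of thread_red_mid, thread_white_mid, thread_navy_mid's own z axis and vertical below 0.1 rad and horizontal distance between each of thread_red_mid, thread_white_mid, thread_navy_mid and tray_grip below 0.075 m); the robot touches nothing.
It fails at once if the tray and the dock (deck edge, rails, hood or stop) press on each other with more than 22 N (contact force between tray and dock above 22 N).
It fails at once if the tray is lifted instead of slid: its rear edge rises more than 18 mm above the counter (height (world z) of tray_heel above 0.018 m).
It fails at once if the tray is tipped by more than 0.25 rad (14 degrees) (angle between tray_nose's own z axis and vertical above 0.25 rad).
It fails at once if a thread spool topples (angle between any of thread_red_mid, thread_white_mid, thread_navy_mid's own z axis and vertical above 0.5 rad).
It fails at once if the tin or the green carton is shifted by more than 15 mm (distance of any of pin_tin, collar_box from where it was at the start of the episode above 0.015 m).
It also fails if it takes over 67 s, if anything falls off the work surface, if the arm or the gripper's body presses on something with over 40 N, if the wrist force passes 120 N, or if a joint passes its speed limit or range.

### The arm

A 6-joint arm with a two-finger parallel gripper is mounted at the origin on a cart in front of the work surface, level with it; the furniture and walls round the work are solid. World frame = base frame: x ahead of the robot, y to its left, z up, the work surface at z = 0. Lengths are in m, angles in rad, forces in N, time in s.
With the tool pointing down it reaches from about 0.25 to 0.775 m from the base axis. Payload 4 kg.
Tool frame: the origin (TCP) lies at the very end of the fingers, on their centre line; the grasp point (between the pads) lies 19 mm behind it; y points along the fingers, x is the direction in which the jaws open and shut, and the axes are right-handed (so a half turn about y gives the same grasp; the last joint's range is limited). The gripper opens to 94 mm and grips with 3 to 60 N. Pads are 16 mm wide; open, the fingers measure 119 mm over their backs; the gripper's body (75 mm by 177 mm) begins 78 mm behind the grasp point.
Start: joints at [-1.226, 0.087, 1.371, -0, 1.684, -0.103], TCP at [0.238, -0.496, 0.206] pointing down, gripper open.
Joint ranges: [-3.1, 3.1], [-0.76, 2.03], [0.27, 2.55], [-1.08, 4.22], [0.17, 2.65], [-2.57, 2.57]. Speed limits (rad/s): [2.79, 2.79, 3.14, 3.14, 3.14, 3.14].

### API

Orientations are given as [roll, pitch, yaw] about the fixed x, y, z axes, in that order (R = Rz(yaw) Ry(pitch) Rx(roll)).
In Python, from bench import robot gives the robot as it stands.
- The arm moves only by the shell command python3 -m handwheel 'ROWS' [OPENING]. ROWS is JSON, a list of rows, each an object with "delta_pos": the shift along the tool's x, y, z in mm, a list of three; "yaw": the turn about the tool's y in rad. A call has 1 to 12 rows; each row is the pose to reach, as a shift and turn from the pose commanded when the call began, along the tool's axes at that moment; what a row does not reach only later rows make up. A row lasts 1/10 s, in which the tool goes at most 50 mm and 8.59 degrees, less where a joint would pass 70% of its speed; a pose out of reach is approached as far as the arm can. A call with a gripper value outside its range is refused whole. OPENING is the closure in counts, from 0 (fully open) to 255 (shut), set as the call begins (- or left out, the last holds). The fingers move at their own pace and stop on an object; the grip force is fixed at half the most. Time passes only in rows, so rows that repeat a pose let the fingers close. It gives the time, the measured TCP pose, the force and the opening at its end, in the units of the state.
- robot.get_obs(): the state, without advancing time (a new reading comes with each control period).
- robot.snapshot(name): name is "scene" or "top" or "wrist"; returns a dict with "image" (420x560x3 uint8, red, green, blue), "fx", "fy", "cx", "cy" (pixels), "rvec" (rotation vector, rad) and "tvec" (3), from world to camera coordinates, as OpenCV has them. Camera axes: x right, y down, z forward; pixel columns grow to the right and rows downward; lengths in m; the calibration is good to about 2 mm. A picture is of the moment at which its call begins. There is no depth.
- robot.close_job(): hands the job in, once; it reports no verdict.
The state is a dict: "time": time; "joint_positions": joint angles; "qvel": joint speeds; "joint_torque": joint torques, N m; "tool_pos": TCP position; "ee_rot": TCP orientation; "wrist_force": force on the tool from outside, world axes, zero at the start; "wrist_torque": the same for the moment, N m; "width": finger opening in m.
Only numpy, scipy, OpenCV 4.12 (cv2) and the standard library are available. Lean on these libraries where they do the work, as an engineer would, in place of code of your own. Each camera call takes 0.05 s, during which the arm holds its last target.

## Working session

There is one attempt and no reset: what is moved stays moved. The work goes in short steps, Python scripts to look and compute and a shell command to move; the robot and the scene stay as the last step left them, time stands still between calls to the robot, and variables do not carry over. Pictures are saved under pics/ and viewed, and the job is handed in when it is done.

```bash
ls; mkdir -p pics
cat > h.py <<'E'
import numpy as np, cv2, json
from bench import robot
def snap(n,tag):
    s=robot.snapshot(n); cv2.imwrite(f'pics/{tag}.png',s['image'][:,:,::-1]); 
    np.savez(f'pics/{tag}.npz',**{k:np.asarray(v) for k,v in s.items()}); return s
def load(tag): return dict(np.load(f'pics/{tag}.npz'))
def ray(s,u,v):
    R=cv2.Rodrigues(np.asarray(s['rvec'],float))[0]; t=np.asarray(s['tvec'],float).ravel()
    d=R.T@np.array([(u-s['cx'])/s['fx'],(v-s['cy'])/s['fy'],1.]); return -R.T@t,d
def onz(s,u,v,z):
    c,d=ray(s,u,v); return c+d*(z-c[2])/d[2]
def tri(obs):
    A=np.zeros((3,3));b=np.zeros(3)
    for s,u,v in obs:
        c,d=ray(s,u,v); d/=np.linalg.norm(d); P=np.eye(3)-np.outer(d,d); A+=P;b+=P@c
    return np.linalg.solve(A,b)
def proj(s,p):
    K=np.array([[s['fx'],0,s['cx']],[0,s['fy'],s['cy']],[0,0,1.]],float)
    return cv2.projectPoints(np.array(p,float).reshape(-1,3),np.asarray(s['rvec'],float),np.asarray(s['tvec'],float),K,None)[0].reshape(-1,2)
E
python3 - <<'E'
from h import *
np.set_printoptions(precision=4,suppress=True)
o=robot.get_obs(); print(o)
for n in ['scene','top','wrist']:
    s=snap(n,n+'0'); print(n,ray(s,280,210),s['fx'])
E
```

```text
pics
{'time': 0.0, 'joint_positions': array([-1.2261,  0.088 ,  1.3723, -0.    ,  1.6836, -0.1031]), 'qvel': array([ 0.0011,  0.0005, -0.0007, -0.0013,  0.0011,  0.0016]), 'joint_torque': array([ -0.0006, -34.0178, -30.2426,   0.0718,   0.0332,  -0.0002]), 'tool_pos': array([ 0.2379, -0.4953,  0.2043]), 'ee_rot': array([-1.5706,  0.0022, -1.123 ]), 'wrist_force': array([0.2271, 0.5423, 0.4016]), 'wrist_torque': array([-0.0403, -0.021 , -0.048 ]), 'width': 0.094016089280543}
scene (array([-0.066 , -0.8132,  0.538 ]), array([ 0.6665,  0.562 , -0.4901])) 502.9679119417926
top (array([ 0.4923, -0.2316,  0.8961]), array([ 0.0928, -0.0465, -0.9948])) 493.3882928630786
wrist (array([ 0.3106, -0.4602,  0.3839]), array([-0.2553, -0.1194, -0.9595])) 325.3625570919656
```

View pics/scene0.png

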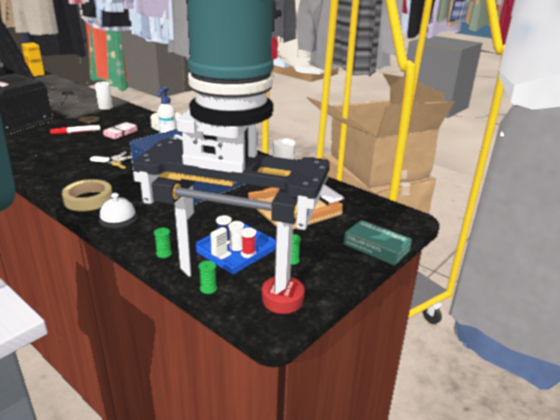

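View pics/top0.png

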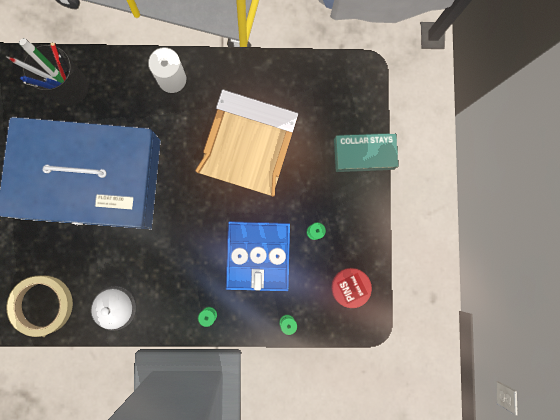

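View pics/wrist0.png

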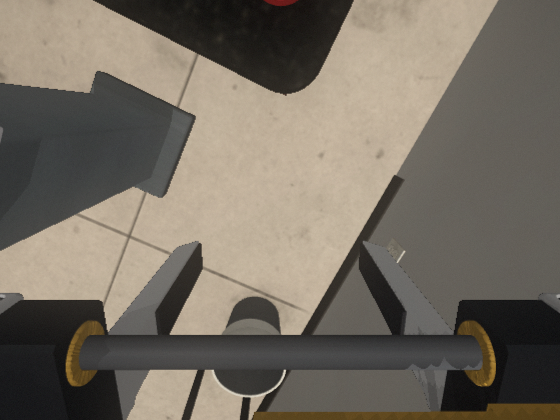

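The top view shows the blue tray at about (258,256), the tab at (257,280), and the dock with its mouth towards the tray at about (238,180). Green spools stand clear at (316,231), (207,317) and (288,325). Next I'll measure from the top view.

Run:
```python
from h import *
np.set_printoptions(precision=4,suppress=True)
s=load('top0'); im=s['image']; 
c=im[70:310,180:420][:,:,::-1]; cv2.imwrite('pics/topz.png',cv2.resize(c,None,fx=2.5,fy=2.5,interpolation=cv2.INTER_CUBIC)[:600])
hsv=cv2.cvtColor(im,cv2.COLOR_RGB2HSV)
m=((hsv[...,0]>105)&(hsv[...,0]<125)&(hsv[...,1]>170)&(hsv[...,2]>90)).astype(np.uint8); m[:,:200]=0;m[:200]=0
cs=max(cv2.findContours(m,0,1)[0],key=cv2.contourArea); r=cv2.minAreaRect(cs); print(r); b=cv2.boxPoints(r)
P=np.array([onz(s,u,v,.014) for u,v in b]); print(b,P); print(np.linalg.norm(P-np.roll(P,-1,0),axis=1),P.mean(0))
# wood
m=((hsv[...,0]>8)&(hsv[...,0]<25)&(hsv[...,1]>70)&(hsv[...,2]>90)).astype(np.uint8); m[:,:190]=0;m[:,310:]=0;m[210:]=0;m[:80]=0
cs=max(cv2.findContours(m,0,1)[0],key=cv2.contourArea); print(cv2.approxPolyDP(cs,2,True).reshape(-1,2).tolist())
for u,v in [(197,173),(274,195)]: print(onz(s,u,v,.006))
```

```text
((282.5, 241.0), (34.0, 13.0), 90.0)
[[276. 224.]
 [289. 224.]
 [289. 258.]
 [276. 258.]] [[ 0.5493 -0.2658  0.014 ]
 [ 0.5495 -0.2891  0.014 ]
 [ 0.4889 -0.2894  0.014 ]
 [ 0.4887 -0.2662  0.014 ]]
[0.0233 0.0607 0.0232 0.0606] [ 0.5191 -0.2776  0.014 ]
[[217, 109], [203, 157], [195, 171], [273, 196], [280, 169], [285, 168], [296, 175], [292, 167], [298, 163], [300, 166], [303, 165], [301, 160], [307, 153], [305, 147], [309, 146], [303, 130], [297, 132], [295, 127], [292, 133]]
[ 0.6412 -0.1217  0.006 ]
[ 0.6026 -0.2621  0.006 ]
```

View pics/topz.png

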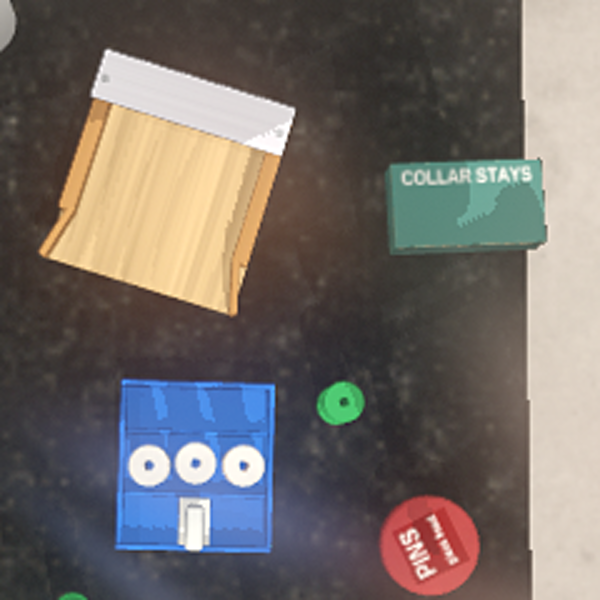

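The zoom (×2.5, offset 180,70) shows the tray nearly square to world x and the dock turned by about -15°. I'll fit these edges more tightly.

```bash
python3 - <<'E'
from h import *
np.set_printoptions(precision=4,suppress=True)
s=load('top0'); im=s['image']; hsv=cv2.cvtColor(im,cv2.COLOR_RGB2HSV)
b=((hsv[...,0]>100)&(hsv[...,0]<130)&(hsv[...,1]>120)&(hsv[...,2]>70)).astype(np.uint8)
b[:, :215]=0;b[:210]=0;b[300:]=0;b[:,300:]=0
b=cv2.morphologyEx(b,cv2.MORPH_CLOSE,np.ones((5,5)))
cs=max(cv2.findContours(b,0,1)[0],key=cv2.contourArea); h=cv2.convexHull(cs)
print(cv2.contourArea(h),cv2.minAreaRect(h))
# edges: line fit of mask extents
ys=range(230,285); L=[b[y].nonzero()[0].min() for y in ys]; Rr=[b[y].nonzero()[0].max()+1 for y in ys]
xs=range(234,283); T=[b[:,x].nonzero()[0].min() for x in xs]; B=[b[:,x].nonzero()[0].max()+1 for x in xs if not 246<x<268]; xb=[x for x in xs if not 246<x<268]
l=np.polyfit(ys,L,1);r=np.polyfit(ys,Rr,1);t=np.polyfit(xs,T,1);bo=np.polyfit(xb,B,1); print(l,r,t,bo)
def X(v,hh): # x=v0*y+v1 ; y=h0*x+h1
    x=(v[0]*hh[1]+v[1])/(1-v[0]*hh[0]); return x-.5,hh[0]*x+hh[1]-.5
C=[X(l,t),X(r,t),X(r,bo),X(l,bo)]; print(C)
P=np.array([onz(s,u,v,.014) for u,v in C]); print(P,np.linalg.norm(P-np.roll(P,-1,0),axis=1),P.mean(0))
f=(P[0]+P[1]-P[2]-P[3])/2; print('yaw',np.arctan2(f[1],f[0]), 'yaw side', np.arctan2(*( (P[0]+P[3]-P[1]-P[2])[:2]*[-1,1])))
# tab white top z .059 (on counter)
g=((hsv[...,1]<60)&(hsv[...,2]>140)).astype(np.uint8); g[:268]=0; g[295:]=0; g[:,:245]=0;g[:,270:]=0
cs=max(cv2.findContours(g,0,1)[0],key=cv2.contourArea); print(cv2.boundingRect(cs),cv2.minAreaRect(cs))
# spool tops
w=((hsv[...,1]<60)&(hsv[...,2]>150)).astype(np.uint8); w[:240]=0;w[270:]=0;w[:,:228]=0;w[:,290:]=0
for c in cv2.findContours(w,0,1)[0]:
    if cv2.contourArea(c)>60: (u,v),rad=cv2.minEnclosingCircle(c); print('spool',u,v,rad,onz(s,u,v,.052))
# dock front edge + hood
m=((hsv[...,0]>8)&(hsv[...,0]<25)&(hsv[...,1]>60)&(hsv[...,2]>70)).astype(np.uint8)
xs=np.arange(203,268); B=np.array([m[150:205,x].nonzero()[0].max()+151 for x in xs]); fr=np.polyfit(xs,B,1);print('front',fr,np.std(B-np.polyval(fr,xs)))
p=[onz(s,x-.5,np.polyval(fr,x)-.5,.006) for x in (203,268)]; d=p[0]-p[1]; print(p,'dock yaw',np.arctan2(-d[0],d[1]))
E
python3 - <<'E'
import cv2
im=cv2.imread('pics/top0.png')[80:200,185:310]
cv2.imwrite('pics/dockz.png',cv2.resize(im,None,fx=5,fy=5,interpolation=cv2.INTER_CUBIC))
E
```

```text
4211.0 ((257.70428466796875, 256.0760192871094), (62.617958068847656, 68.269775390625), 1.9749338626861572)
[ -0.0465 239.0509] [ -0.0262 296.131 ] [  0.0282 215.3053] [  0.0271 283.5226]
[(np.float64(228.23146468075453), np.float64(221.2471310461111)), (np.float64(289.77789220584606), np.float64(222.98047941314425)), (np.float64(288.0005650031398), np.float64(290.84206351647254)), (np.float64(225.07211223096), np.float64(289.1364720603005))]
[[ 0.5533 -0.1803  0.014 ]
 [ 0.5514 -0.2905  0.014 ]
 [ 0.4311 -0.2879  0.014 ]
 [ 0.4333 -0.1768  0.014 ]] [0.1102 0.1204 0.1112 0.1201] [ 0.4923 -0.2339  0.014 ]
yaw -0.025383574756559852 yaw side -0.019089543196857756
(251, 269, 13, 22) ((257.0, 279.5), (21.0, 12.0), 90.0)
spool 276.79998779296875 256.0 8.440491676330566 [ 0.4922 -0.2661  0.052 ]
spool 239.23170471191406 255.69512939453125 8.442172050476074 [ 0.4922 -0.2022  0.052 ]
spool 257.6666564941406 254.8333282470703 8.274901390075684 [ 0.4939 -0.2335  0.052 ]
front [ -0.0456 206.0921] 4.65337164546211
[array([ 0.5986, -0.1326,  0.006 ]), array([ 0.6054, -0.2502,  0.006 ])] dock yaw 0.05814728016479181
```

View pics/dockz.png

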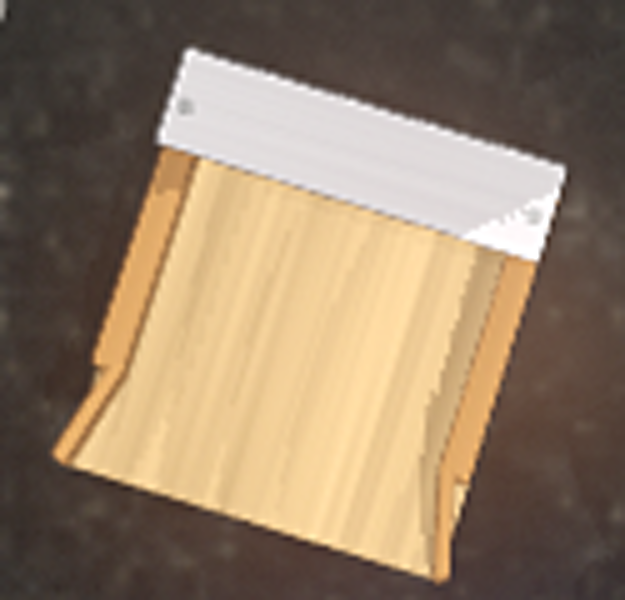

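```bash
cat > dock.py <<'E'
from h import *
np.set_printoptions(precision=4,suppress=True)
s=load('top0'); im=s['image']; hsv=cv2.cvtColor(im,cv2.COLOR_RGB2HSV).astype(int)
def corners(m):
    m=m.astype(np.uint8); c=max(cv2.findContours(m,0,1)[0],key=cv2.contourArea); return m,c
roi=np.zeros(im.shape[:2],bool); roi[85:200,190:305]=True
hood=roi&(hsv[...,1]<45)&(hsv[...,2]>130)
m,c=corners(hood); r=cv2.minAreaRect(c); b=cv2.boxPoints(r); print('hood',r)
for z in (.037,):
    P=np.array([onz(s,u,v,z) for u,v in b]); print(b,P,np.linalg.norm(P-np.roll(P,-1,0),axis=1),P.mean(0))
wood=roi&(hsv[...,1]>70)&(hsv[...,2]>110)
# front edge
xs=np.arange(204,268); B=[]
for x in xs:
    col=wood[:,x]; ys=np.nonzero(col)[0]; B.append(ys.max()+.5)
k=np.polyfit(xs,B,1); B=np.array(B); g=abs(B-np.polyval(k,xs))<1.5; k=np.polyfit(xs[g],B[g],1); print('front',k,g.sum(),np.std(B[g]-np.polyval(k,xs[g])))
for z in (.004,.006,.008):
    a,bb=[onz(s,x,np.polyval(k,x),z) for x in (204,268)]; d=a-bb; yaw=np.arctan2(-d[0],d[1]); print(z,a,bb,'yaw',yaw)
E
python3 dock.py
```

```text
hood ((256.7867736816406, 110.35748291015625), (80.39852905273438, 20.322078704833984), 17.571260452270508)
[[215.3956 107.9086]
 [221.5307  88.5347]
 [298.178  112.8064]
 [292.0429 132.1803]] [[ 0.7536 -0.1554  0.037 ]
 [ 0.7893 -0.1657  0.037 ]
 [ 0.7472 -0.303   0.037 ]
 [ 0.7117 -0.2922  0.037 ]] [0.0371 0.1437 0.0371 0.1431] [ 0.7504 -0.2291  0.037 ]
front [  0.3143 110.4334] 64 0.28744387989454007
0.004 [ 0.6388 -0.1342  0.004 ] [ 0.6033 -0.2512  0.004 ] yaw -0.2946971277922057
0.006 [ 0.6385 -0.1344  0.006 ] [ 0.6031 -0.2511  0.006 ] yaw -0.2946971277922059
0.008 [ 0.6381 -0.1346  0.008 ] [ 0.6028 -0.2511  0.008 ] yaw -0.29469712779220525
```

Tray centre is (0.492,-0.234) with yaw -0.022, and its measured size of 110×120 mm matches. The dock origin is about (0.622,-0.190) with yaw -0.295, and the hood and front edge agree to about 1.5 mm. Next I'll move above the tab.

```bash
python3 -m handwheel '[{"delta_pos":[-15,4,30],"yaw":0.05},{"delta_pos":[-30,9,61],"yaw":0.1},{"delta_pos":[-45,13,92],"yaw":0.15},{"delta_pos":[-60,18,124],"yaw":0.2},{"delta_pos":[-75,22,157],"yaw":0.25},{"delta_pos":[-90,26,190],"yaw":0.3},{"delta_pos":[-105,30,222],"yaw":0.35},{"delta_pos":[-120,34,254],"yaw":0.4},{"delta_pos":[-133,40,282],"yaw":0.44},{"delta_pos":[-144.5,46,304.5],"yaw":0.47},{"delta_pos":[-144.5,46,304.5],"yaw":0.47},{"delta_pos":[-144.5,46,304.5],"yaw":0.47}]' 120
cat > st.py <<'E'
from h import *
np.set_printoptions(precision=4,suppress=True)
o=robot.get_obs(); print({k:o[k] for k in ('time','joint_positions','tool_pos','ee_rot','wrist_force','wrist_torque','width')})
E
python3 st.py; python3 -c "
from h import *
for n in ['scene','top','wrist']: snap(n,n+'1')"
```

```text
time: 1.35
tool_pos: [0.4498, -0.2335, 0.1591]
ee_rot: [-1.572, -0.0, -1.591]
wrist_force: [-1.2, -0.3, 0.4]
width: 0.0499
{'time': 1.35, 'joint_positions': array([-0.5902,  0.0055,  1.5476, -0.0008,  1.5894,  1.0012]), 'tool_pos': array([ 0.4498, -0.2335,  0.1591]), 'ee_rot': array([-1.572 , -0.0002, -1.5914]), 'wrist_force': array([-1.2034, -0.2724,  0.4062]), 'wrist_torque': array([ 0.048 ,  0.0364, -0.0064]), 'width': 0.049922385155410906}
```

View pics/wrist1.png

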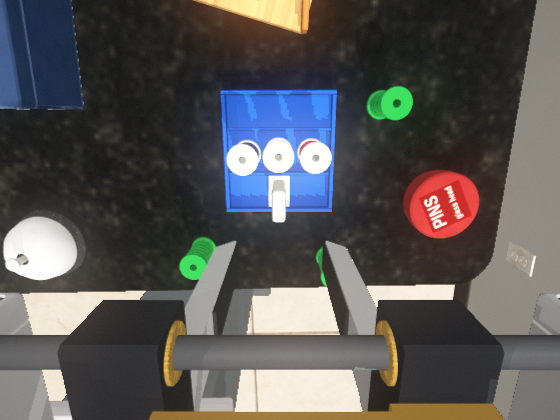

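View pics/scene1.png

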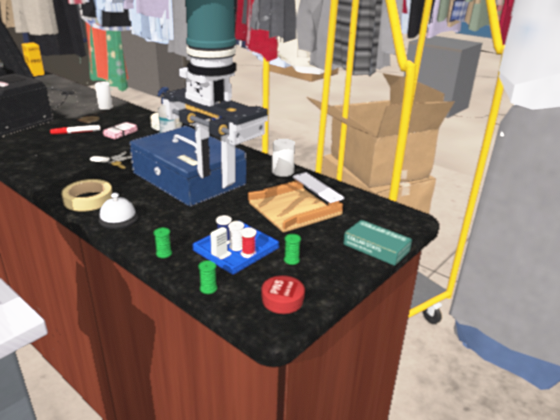

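The tab (279,205) is centred between the fingers. The scene view now shows the dock unobstructed at about (295,200), so I'll measure the step there.

Run:
```python
from h import *
np.set_printoptions(precision=4,suppress=True)
s=load('scene1'); im=s['image'][:,:,::-1][165:240,235:355]
cv2.imwrite('pics/sz.png',cv2.resize(im,None,fx=6,fy=6,interpolation=cv2.INTER_CUBIC))
w=load('wrist1'); 
# tab top centre via wrist+scene check: project expected points
tab=np.array([.4503,-.2330,.059]); print('wrist tab top',proj(w,tab),'scene',proj(s,tab))
ux=np.array([np.cos(-.295),np.sin(-.295)]);uy=np.array([-ux[1],ux[0]]);O=np.array([.622,-.1903])
for n,(x,y,z) in {'FL':(0,.074,.006),'FR':(0,-.074,.006),'FLc':(0,.074,0),'FRc':(0,-.074,0),'hoodFL':(.115,.072,.037),'hoodFR':(.115,-.072,.037),'hoodBR':(.151,-.072,.037)}.items():
    p=np.r_[O+x*ux+y*uy,z]; print(n,p,(proj(s,p)-[235,165])*6,proj(w,p),proj(load('top0'),p))
# tab white from wrist: lines
```

```text
wrist tab top [[279.0024 207.2768]] scene [[217.8654 230.6853]]
FL [ 0.6435 -0.1195  0.006 ] [[ 76.1651 206.9545]] [[146.5901 -15.3021]] [[195.8169 171.7045]]
FR [ 0.6005 -0.2611  0.006 ] [[288.7108 388.7819]] [[305.9032  34.467 ]] [[273.4701 196.1372]]
FLc [ 0.6435 -0.1195  0.    ] [[ 76.2171 221.1151]] [[149.2027 -12.7686]] [[196.2183 172.2603]]
FRc [ 0.6005 -0.2611  0.    ] [[288.1509 403.934 ]] [[305.4213  35.9717]] [[273.3582 196.5316]]
hoodFL [ 0.753  -0.1548  0.037 ] [[340.6793  69.3976]] [[ 158.143  -212.5118]] [[215.0688 108.2374]]
hoodFR [ 0.7111 -0.2926  0.037 ] [[566.4694 225.8677]] [[ 351.8575 -142.9796]] [[292.2695 132.519 ]]
hoodBR [ 0.7455 -0.3031  0.037 ] [[647.8551 202.2874]] [[ 368.5758 -204.7651]] [[298.2005 113.7105]]
```

View pics/sz.png

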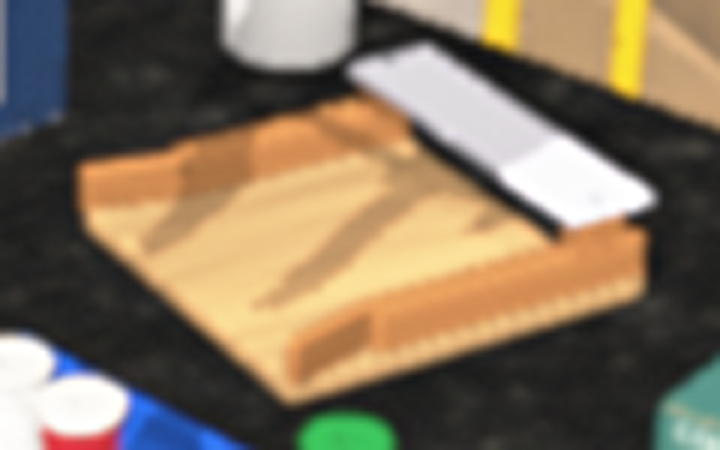

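```bash
python3 -m handwheel '[{"delta_pos":[0,20,0],"yaw":0},{"delta_pos":[0,40,0],"yaw":0},{"delta_pos":[0,60,0],"yaw":0},{"delta_pos":[0,80,0],"yaw":0},{"delta_pos":[0,95,0],"yaw":0},{"delta_pos":[0,108,0],"yaw":0},{"delta_pos":[0,119,0],"yaw":0},{"delta_pos":[0,128,0],"yaw":0},{"delta_pos":[0,134,0],"yaw":0},{"delta_pos":[0,137,0],"yaw":0},{"delta_pos":[0,137,0],"yaw":0}]' 120 && python3 -m handwheel '[{"delta_pos":[0,0,0],"yaw":0},{"delta_pos":[0,0,0],"yaw":0},{"delta_pos":[0,0,0],"yaw":0},{"delta_pos":[0,0,0],"yaw":0},{"delta_pos":[0,0,0],"yaw":0},{"delta_pos":[0,0,0],"yaw":0},{"delta_pos":[0,0,0],"yaw":0},{"delta_pos":[0,0,0],"yaw":0}]' 255;python3 st.py; python3 -c "
from h import *
for n in ['scene','top','wrist']: snap(n,n+'2')"
```

```text
time: 2.6
tool_pos: [0.4501, -0.2337, 0.0223]
ee_rot: [-1.571, 0.0, -1.593]
wrist_force: [0.0, -0.2, 0.4]
width: 0.0498
time: 3.4
tool_pos: [0.4502, -0.2334, 0.0227]
ee_rot: [-1.571, 0.0, -1.593]
wrist_force: [-0.2, 2.6, 1.1]
width: 0.0117
{'time': 3.4, 'joint_positions': array([-0.5905,  0.1045,  1.7265,  0.0005,  1.3107,  1.0022]), 'tool_pos': array([ 0.4502, -0.2334,  0.0227]), 'ee_rot': array([-1.5706,  0.0004, -1.5929]), 'wrist_force': array([-0.2423,  2.5516,  1.1079]), 'wrist_torque': array([0.3338, 0.065 , 0.0296]), 'width': 0.011717059042420309}
```

View pics/wrist2.png

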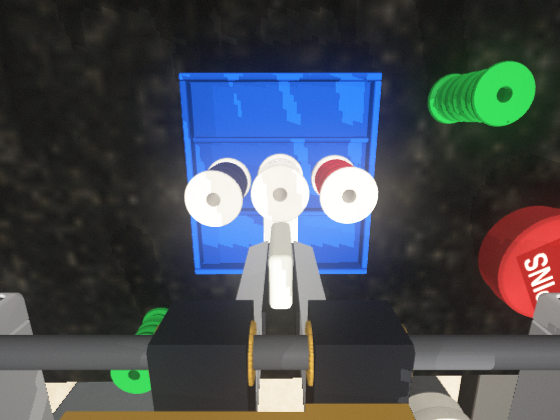

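View pics/scene2.png

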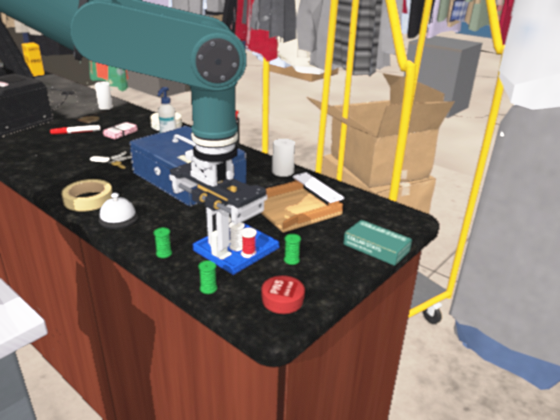

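The tab is gripped at 11.7 mm and the spools are standing. I'll lift slightly and check whether the nose sags.

```bash
python3 -m handwheel '[{"delta_pos":[0,-1.5,0],"yaw":0},{"delta_pos":[0,-3,0],"yaw":0},{"delta_pos":[0,-4.5,0],"yaw":0},{"delta_pos":[0,-6,0],"yaw":0},{"delta_pos":[0,-7.5,0],"yaw":0},{"delta_pos":[0,-9,0],"yaw":0},{"delta_pos":[0,-10,0],"yaw":0},{"delta_pos":[0,-10,0],"yaw":0},{"delta_pos":[0,-10,0],"yaw":0},{"delta_pos":[0,-10,0],"yaw":0}]';python3 st.py; python3 -c "
from h import *
for n in ['scene','top','wrist']: snap(n,n+'3')
for t in '23':
  im=load('scene'+t)['image'][:,:,::-1][200:280,180:290]
  cv2.imwrite('pics/c%s.png'%t,cv2.resize(im,None,fx=5,fy=5,interpolation=cv2.INTER_CUBIC))
a=np.vstack([cv2.imread('pics/c2.png')[:300],cv2.imread('pics/c3.png')[:300]]);cv2.imwrite('pics/cmp.png',a)"
```

```text
time: 4.55
tool_pos: [0.45, -0.2336, 0.0324]
ee_rot: [-1.571, 0.0, -1.593]
wrist_force: [-0.7, -0.3, -3.9]
width: 0.012
{'time': 4.55, 'joint_positions': array([-0.5907,  0.0944,  1.7162, -0.    ,  1.331 ,  1.0023]), 'tool_pos': array([ 0.45  , -0.2336,  0.0324]), 'ee_rot': array([-1.5709,  0.    , -1.593 ]), 'wrist_force': array([-0.7346, -0.2985, -3.9245]), 'wrist_torque': array([ 0.006 ,  0.1298, -0.0096]), 'width': 0.012016716173068294}
```

View pics/wrist3.png

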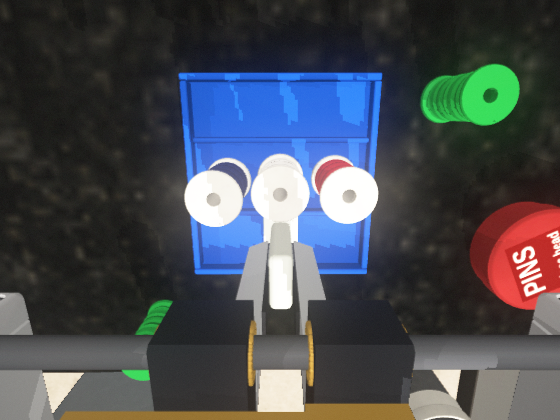

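View pics/cmp.png

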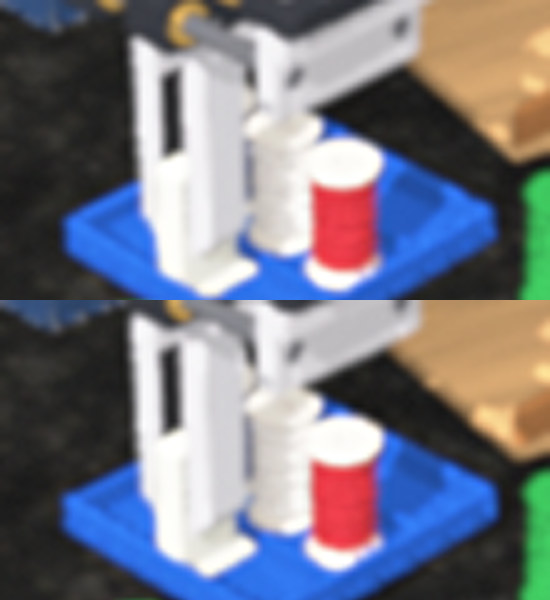

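The wrist view hasn't changed after the lift, so the tray hangs level and free with no sag. The interface turns the tool only about the vertical, so I can't command a pitch. I'll keep the tray low, just off the counter, and line it up in front of the dock.

```bash
python3 -m handwheel '[{"delta_pos":[-2,2,1],"yaw":0.01},{"delta_pos":[-7,4,5],"yaw":0.03},{"delta_pos":[-15,6,10],"yaw":0.06},{"delta_pos":[-25,7,17],"yaw":0.09},{"delta_pos":[-36,7,24],"yaw":0.125},{"delta_pos":[-47,7,31],"yaw":0.16},{"delta_pos":[-58,7,38],"yaw":0.195},{"delta_pos":[-68,7,45],"yaw":0.23},{"delta_pos":[-75,7,50],"yaw":0.255},{"delta_pos":[-79,7,53],"yaw":0.27},{"delta_pos":[-80,7,53.5],"yaw":0.273},{"delta_pos":[-80,7,53.5],"yaw":0.273}]';python3 st.py; python3 -c "
from h import *
for n in ['scene','top','wrist']: snap(n,n+'4')"
```

```text
time: 5.9
tool_pos: [0.5052, -0.1549, 0.0253]
ee_rot: [-1.571, -0.0, -1.866]
wrist_force: [0.9, 0.3, -4.4]
width: 0.0117
{'time': 5.9, 'joint_positions': array([-0.4047,  0.1473,  1.6725, -0.0003,  1.3221,  1.4611]), 'tool_pos': array([ 0.5052, -0.1549,  0.0253]), 'ee_rot': array([-1.5711, -0.0002, -1.8657]), 'wrist_force': array([ 0.93  ,  0.3498, -4.3809]), 'wrist_torque': array([ 0.0921,  0.1435, -0.0119]), 'width': 0.011718793326177507}
```

View pics/wrist4.png

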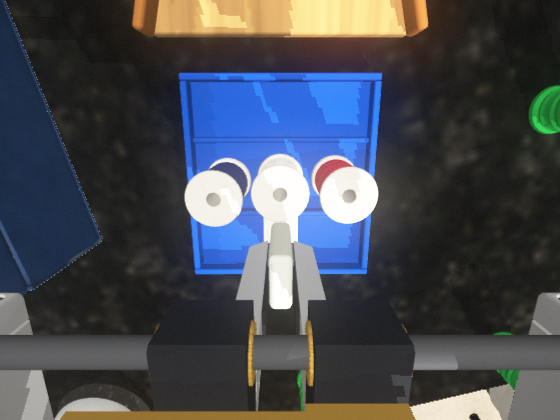

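View pics/top4.png

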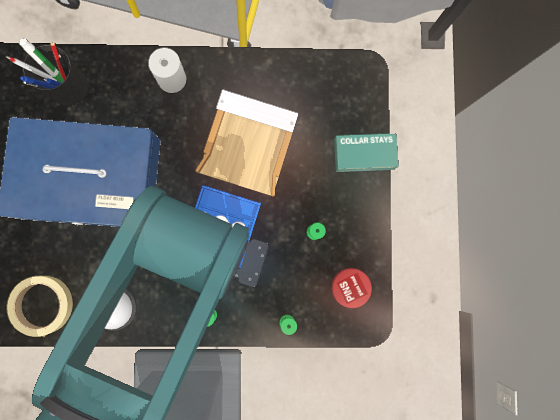

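In the wrist view the tray front edge (y≈73, centred at 281) and the dock front edge (y≈36, centred at 281) are parallel and centred. I'll check the gap and centring numerically.

Run:
```python
from h import *
np.set_printoptions(precision=4,suppress=True)
w=load('wrist4'); im=w['image']; cv2.imwrite('pics/wz.png',cv2.resize(im[0:95,120:440][:,:,::-1],None,fx=2.4,fy=2.4,interpolation=cv2.INTER_CUBIC))
hsv=cv2.cvtColor(im,cv2.COLOR_RGB2HSV).astype(int)
wood=(hsv[...,0]>5)&(hsv[...,0]<30)&(hsv[...,1]>60)&(hsv[...,2]>110)
xs=np.arange(170,400); B=np.array([wood[:60,x].nonzero()[0].max()+.5 for x in xs]); k=np.polyfit(xs,B,1); print('edge',k,np.std(B-np.polyval(k,xs)))
bl=(hsv[...,0]>100)&(hsv[...,0]<130)&(hsv[...,1]>120)&(hsv[...,2]>70)
xb=np.arange(190,375); T=np.array([bl[50:120,x].nonzero()[0].min()+49.5 for x in xb]); kt=np.polyfit(xb,T,1);print('nose',kt)
th=-.295;ux=np.array([np.cos(th),np.sin(th)]);uy=np.array([-ux[1],ux[0]]);O=np.array([.622,-.1903])
D=lambda p:np.array([(p[:2]-O)@ux,(p[:2]-O)@uy])
for z in (0,.005,.008): print(z,[D(onz(w,x,np.polyval(k,x),z)) for x in (170,399)])
print('nose top z.016',[D(onz(w,x,np.polyval(kt,x),.016)) for x in (181,382)])
row=wood[15];u=row.nonzero()[0];print('rail outer px row15',u.min(),u.max(),[D(onz(w,a,15,.024)) for a in (u.min(),u.max())])
o=robot.get_obs();print('tab',D(o['tool_pos']),o['ee_rot'][2]+np.pi/2)
```

```text
edge [ 0.0067 35.0915] 0.2818515113285177
nose [-0.  71.5]
0 [array([0.001 , 0.0626]), array([ 0.0003, -0.0677])]
0.005 [array([-0.   ,  0.061]), array([-0.0008, -0.066 ])]
0.008 [array([-0.0006,  0.0601]), array([-0.0014, -0.0651])]
nose top z.016 [array([-0.0195,  0.0533]), array([-0.0194, -0.0549])]
rail outer px row15 133 427 [array([0.0055, 0.0726]), array([ 0.0055, -0.0726])]
tab [-0.1221 -0.0005] -0.29559645596633644
```

View pics/wz.png

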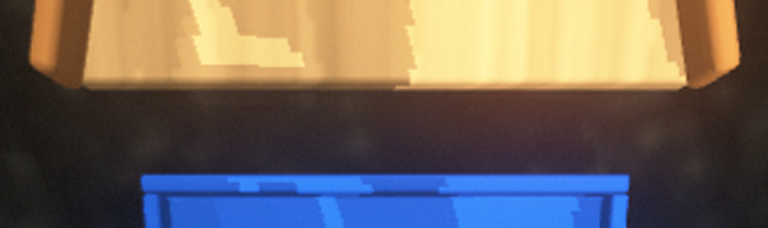

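```bash
python3 -m handwheel '[{"delta_pos":[-0.5,-3,0],"yaw":0.001},{"delta_pos":[-0.5,-6,2],"yaw":0.002},{"delta_pos":[-0.5,-7,6],"yaw":0.003},{"delta_pos":[-0.5,-7,11],"yaw":0.003},{"delta_pos":[-0.5,-7,16],"yaw":0.003},{"delta_pos":[-0.5,-7,20],"yaw":0.003},{"delta_pos":[-0.5,-7,23],"yaw":0.003},{"delta_pos":[-0.5,-7,25],"yaw":0.003},{"delta_pos":[-0.5,-7,25],"yaw":0.003}]';
python3 -m handwheel '[{"delta_pos":[0,0,3],"yaw":0},{"delta_pos":[0,0,8],"yaw":0},{"delta_pos":[0,0,14],"yaw":0},{"delta_pos":[0,0,20],"yaw":0},{"delta_pos":[0,0,26],"yaw":0},{"delta_pos":[0,0,32],"yaw":0},{"delta_pos":[0,0,36],"yaw":0},{"delta_pos":[0,0,38],"yaw":0},{"delta_pos":[0,0,38],"yaw":0},{"delta_pos":[0,0,38],"yaw":0}]'
python3 st.py; python3 -c "
from h import *
for n in ['scene','top','wrist']: snap(n,n+'5')"
```

```text
time: 6.95
tool_pos: [0.5296, -0.1617, 0.0323]
ee_rot: [-1.571, -0.0, -1.869]
wrist_force: [-0.0, 0.7, -3.7]
width: 0.012
time: 7.95
tool_pos: [0.5655, -0.1728, 0.0324]
ee_rot: [-1.571, -0.0, -1.869]
wrist_force: [0.4, -0.1, -3.9]
width: 0.0119
{'time': 7.95, 'joint_positions': array([-0.3924,  0.2721,  1.5074, -0.0001,  1.3625,  1.4767]), 'tool_pos': array([ 0.5655, -0.1728,  0.0324]), 'ee_rot': array([-1.5712, -0.    , -1.869 ]), 'wrist_force': array([ 0.4451, -0.0954, -3.9235]), 'wrist_torque': array([0.1313, 0.1655, 0.0524]), 'width': 0.01190367299228473}
```

View pics/wrist5.png

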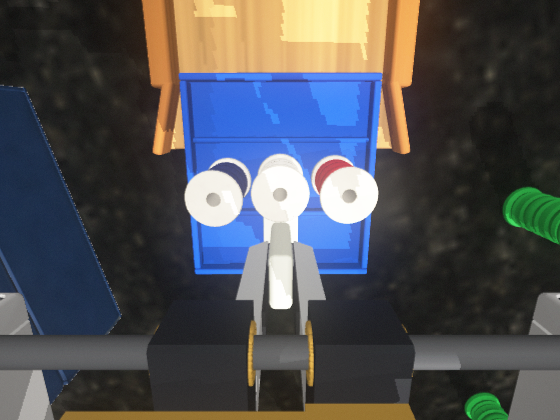

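View pics/scene5.png

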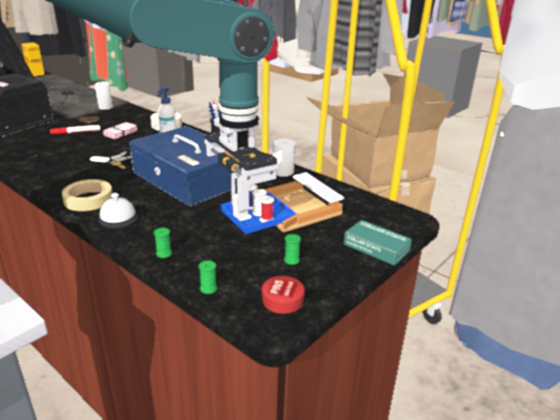

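The tray is over the step, centred and touching nothing. I'll lower it in small steps and watch the force.

```bash
python3 -m handwheel '[{"delta_pos":[0,0.5,0],"yaw":0},{"delta_pos":[0,1,0],"yaw":0},{"delta_pos":[0,1.3,0],"yaw":0},{"delta_pos":[0,1.3,0],"yaw":0},{"delta_pos":[0,1.3,0],"yaw":0}]'
python3 -m handwheel '[{"delta_pos":[0,0.2,0],"yaw":0},{"delta_pos":[0,0.4,0],"yaw":0},{"delta_pos":[0,0.4,0],"yaw":0}]'
python3 -m handwheel '[{"delta_pos":[0,0.2,0],"yaw":0},{"delta_pos":[0,0.4,0],"yaw":0},{"delta_pos":[0,0.4,0],"yaw":0}]'
```

```text
time: 8.6
tool_pos: [0.5657, -0.1729, 0.0312]
ee_rot: [-1.571, -0.0, -1.869]
wrist_force: [0.8, -0.0, -4.2]
width: 0.0118
time: 8.9
tool_pos: [0.5657, -0.1729, 0.0307]
ee_rot: [-1.571, -0.0, -1.869]
wrist_force: [-0.1, -0.2, -4.2]
width: 0.0118
time: 9.2
tool_pos: [0.5657, -0.1729, 0.0303]
ee_rot: [-1.571, -0.0, -1.869]
wrist_force: [0.9, 0.0, -4.4]
width: 0.0118
```

```bash
for i in 1; do python3 -m handwheel '[{"delta_pos":[0,0.2,0],"yaw":0},{"delta_pos":[0,0.4,0],"yaw":0},{"delta_pos":[0,0.4,0],"yaw":0}]'; done
python3 -m handwheel '[{"delta_pos":[0,0.2,0],"yaw":0},{"delta_pos":[0,0.4,0],"yaw":0},{"delta_pos":[0,0.4,0],"yaw":0}]'
python3 -m handwheel '[{"delta_pos":[0,0.2,0],"yaw":0},{"delta_pos":[0,0.4,0],"yaw":0},{"delta_pos":[0,0.4,0],"yaw":0}]'
```

```text
time: 9.5
tool_pos: [0.5657, -0.1729, 0.0299]
ee_rot: [-1.571, -0.0, -1.869]
wrist_force: [-0.0, 0.1, -4.8]
width: 0.0119
time: 9.8
tool_pos: [0.5657, -0.1729, 0.0295]
ee_rot: [-1.571, -0.0, -1.869]
wrist_force: [-0.7, -0.4, -3.8]
width: 0.0119
time: 10.1
tool_pos: [0.5658, -0.1729, 0.0292]
ee_rot: [-1.571, -0.0, -1.869]
wrist_force: [-0.2, 0.4, -4.4]
width: 0.0116
```

```bash
python3 -m handwheel '[{"delta_pos":[0,0.2,0],"yaw":0},{"delta_pos":[0,0.4,0],"yaw":0},{"delta_pos":[0,0.4,0],"yaw":0}]'; python3 st.py|tail -2
python3 -m handwheel '[{"delta_pos":[0,0.2,0],"yaw":0},{"delta_pos":[0,0.4,0],"yaw":0},{"delta_pos":[0,0.4,0],"yaw":0}]'; python3 st.py
```

```text
time: 10.4
tool_pos: [0.5658, -0.173, 0.0291]
ee_rot: [-1.57, -0.0, -1.869]
wrist_force: [-1.1, 0.6, -1.8]
width: 0.0117
{'time': 10.4, 'joint_positions': array([-0.3924,  0.2751,  1.5107, -0.0001,  1.3555,  1.4766]), 'tool_pos': array([ 0.5658, -0.173 ,  0.0291]), 'ee_rot': array([-1.5704, -0.0002, -1.869 ]), 'wrist_force': array([-1.1345,  0.5793, -1.8374]), 'wrist_torque': array([ 0.1793,  0.243 , -0.051 ]), 'width': 0.011733379531173694}
time: 10.7
tool_pos: [0.5658, -0.1729, 0.029]
ee_rot: [-1.57, -0.0, -1.869]
wrist_force: [-3.2, 0.9, 1.1]
width: 0.0118
{'time': 10.7, 'joint_positions': array([-0.3924,  0.2751,  1.5108, -0.0001,  1.3553,  1.4766]), 'tool_pos': array([ 0.5658, -0.1729,  0.029 ]), 'ee_rot': array([-1.5703, -0.0002, -1.869 ]), 'wrist_force': array([-3.1563,  0.9496,  1.0613]), 'wrist_torque': array([0.2258, 0.4371, 0.0031]), 'width': 0.01181539707950066}
```

Contact came at TCP z≈0.0291, so the deck is about 6.4 mm high, and the tray bears with about 5 N. I'll hold, ease off, then slide.

```bash
python3 -m handwheel '[{"delta_pos":[0,0,0],"yaw":0},{"delta_pos":[0,0,0],"yaw":0},{"delta_pos":[0,0,0],"yaw":0},{"delta_pos":[0,0,0],"yaw":0},{"delta_pos":[0,-0.2,0],"yaw":0},{"delta_pos":[0,-0.5,0],"yaw":0},{"delta_pos":[0,-0.5,0],"yaw":0}]'
python3 -m handwheel '[{"delta_pos":[0,0,2],"yaw":0},{"delta_pos":[0,0,5],"yaw":0},{"delta_pos":[0,0,9],"yaw":0},{"delta_pos":[0,0,13],"yaw":0},{"delta_pos":[0,0,17],"yaw":0},{"delta_pos":[0,0,20],"yaw":0},{"delta_pos":[0,0,22],"yaw":0},{"delta_pos":[0,0,22],"yaw":0},{"delta_pos":[0,0,22],"yaw":0}]'; python3 st.py; python3 -c "
from h import *
for n in ['scene','wrist']: snap(n,n+'6')"
```

```text
time: 11.4
tool_pos: [0.5658, -0.1729, 0.029]
ee_rot: [-1.571, -0.0, -1.869]
wrist_force: [-3.6, 0.7, 4.1]
width: 0.0118
time: 12.3
tool_pos: [0.587, -0.1794, 0.0291]
ee_rot: [-1.57, 0.0, -1.869]
wrist_force: [-3.3, 1.9, 4.5]
width: 0.0115
{'time': 12.3, 'joint_positions': array([-0.3889,  0.3207,  1.4522,  0.0001,  1.3681,  1.4801]), 'tool_pos': array([ 0.587 , -0.1794,  0.0291]), 'ee_rot': array([-1.5703,  0.    , -1.869 ]), 'wrist_force': array([-3.2764,  1.9451,  4.5276]), 'wrist_torque': array([0.2689, 0.5557, 0.0231]), 'width': 0.011524494034908177}
```

View pics/wrist6.png

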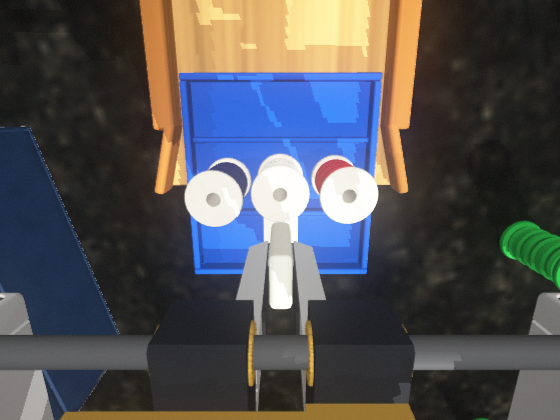

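```bash
python3 -m handwheel '[{"delta_pos":[0,-0.3,0],"yaw":0},{"delta_pos":[0,-0.5,0],"yaw":0},{"delta_pos":[0,-0.5,0],"yaw":0},{"delta_pos":[0,-0.5,0],"yaw":0}]';python3 -m handwheel '[{"delta_pos":[0,0,0],"yaw":0},{"delta_pos":[0,0,0],"yaw":0},{"delta_pos":[0,0,0],"yaw":0}]'
```

```text
time: 12.8
tool_pos: [0.5869, -0.1794, 0.0291]
ee_rot: [-1.57, 0.0, -1.869]
wrist_force: [-1.5, 0.5, 0.5]
width: 0.0115
time: 13.1
tool_pos: [0.587, -0.1793, 0.0291]
ee_rot: [-1.57, 0.0, -1.869]
wrist_force: [0.3, 0.7, 0.3]
width: 0.0116
```

```bash
python3 -m handwheel '[{"delta_pos":[0,-0.3,1],"yaw":0},{"delta_pos":[0,-0.3,4],"yaw":0},{"delta_pos":[0,-0.3,8],"yaw":0},{"delta_pos":[0,-0.3,12],"yaw":0},{"delta_pos":[0,-0.3,16],"yaw":0},{"delta_pos":[0,-0.3,20],"yaw":0},{"delta_pos":[0,-0.3,24],"yaw":0},{"delta_pos":[0,-0.3,27],"yaw":0},{"delta_pos":[0,-0.3,29],"yaw":0},{"delta_pos":[0,-0.3,29],"yaw":0},{"delta_pos":[0,-0.3,29],"yaw":0}]'; python3 st.py; python3 -c "
from h import *
for n in ['scene','wrist']: snap(n,n+'7')"
```

```text
time: 14.2
tool_pos: [0.6143, -0.1878, 0.0294]
ee_rot: [-1.571, -0.0, -1.869]
wrist_force: [-0.6, -0.1, -3.0]
width: 0.0116
{'time': 14.2, 'joint_positions': array([-0.3849,  0.3804,  1.3724, -0.0001,  1.3894,  1.4842]), 'tool_pos': array([ 0.6143, -0.1878,  0.0294]), 'ee_rot': array([-1.5713, -0.0001, -1.869 ]), 'wrist_force': array([-0.6376, -0.0963, -3.0146]), 'wrist_torque': array([0.0943, 0.1292, 0.0089]), 'width': 0.011599897392240356}
```

View pics/wrist7.png

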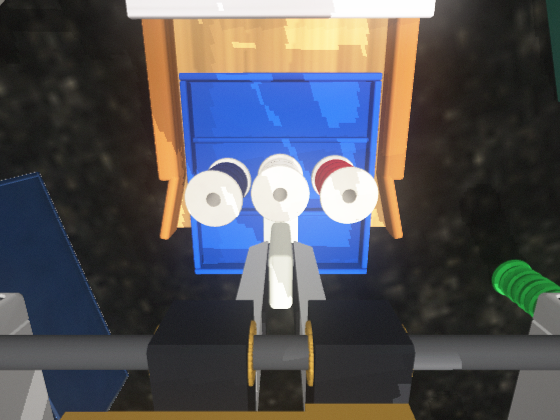

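View pics/scene7.png

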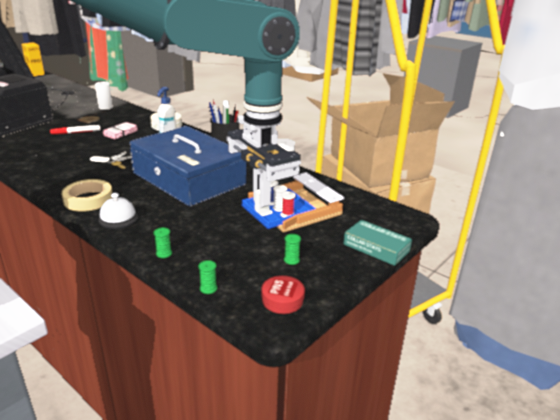

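The tray is in the straight rails and centred, with the hood just ahead and about 42 mm still to go. I'll slide 34 mm now.

```bash
python3 -m handwheel '[{"delta_pos":[0,0,1],"yaw":0},{"delta_pos":[0,0,4],"yaw":0},{"delta_pos":[0,0,8],"yaw":0},{"delta_pos":[0,0,12],"yaw":0},{"delta_pos":[0,0,16],"yaw":0},{"delta_pos":[0,0,20],"yaw":0},{"delta_pos":[0,0,24],"yaw":0},{"delta_pos":[0,0,28],"yaw":0},{"delta_pos":[0,0,31],"yaw":0},{"delta_pos":[0,0,33],"yaw":0},{"delta_pos":[0,0,34],"yaw":0},{"delta_pos":[0,0,34],"yaw":0}]'; python3 st.py; python3 -c "
from h import *
for n in ['scene','wrist']: snap(n,n+'8')"
```

```text
time: 15.5
tool_pos: [0.647, -0.1979, 0.0296]
ee_rot: [-1.571, -0.0, -1.869]
wrist_force: [0.4, -0.5, -3.4]
width: 0.0118
{'time': 15.5, 'joint_positions': array([-0.3805,  0.4514,  1.2738, -0.0001,  1.4165,  1.4885]), 'tool_pos': array([ 0.647 , -0.1979,  0.0296]), 'ee_rot': array([-1.5709, -0.0001, -1.869 ]), 'wrist_force': array([ 0.4025, -0.5483, -3.4184]), 'wrist_torque': array([ 0.1291,  0.1853, -0.0183]), 'width': 0.011759208116050695}
```

View pics/wrist8.png

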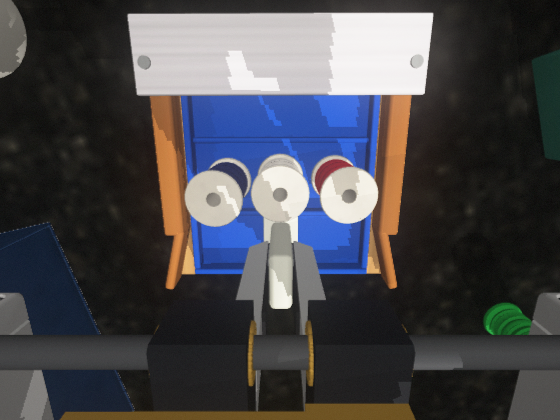

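The nose is under the hood and the heel is on the deck. I'll feel for the stop in small steps.

```bash
python3 -m handwheel '[{"delta_pos":[0,0,1],"yaw":0},{"delta_pos":[0,0,2],"yaw":0},{"delta_pos":[0,0,3],"yaw":0},{"delta_pos":[0,0,4],"yaw":0},{"delta_pos":[0,0,5],"yaw":0},{"delta_pos":[0,0,5],"yaw":0}]'
python3 -m handwheel '[{"delta_pos":[0,0,0.3],"yaw":0},{"delta_pos":[0,0,0.6],"yaw":0},{"delta_pos":[0,0,0.6],"yaw":0}]'
python3 -m handwheel '[{"delta_pos":[0,0,0.3],"yaw":0},{"delta_pos":[0,0,0.6],"yaw":0},{"delta_pos":[0,0,0.6],"yaw":0}]'
```

```text
time: 16.2
tool_pos: [0.6519, -0.1994, 0.0297]
ee_rot: [-1.571, -0.0, -1.869]
wrist_force: [0.3, -0.5, -4.0]
width: 0.0119
time: 16.5
tool_pos: [0.6524, -0.1995, 0.0297]
ee_rot: [-1.571, -0.0, -1.869]
wrist_force: [1.0, 0.5, -4.1]
width: 0.0121
time: 16.8
tool_pos: [0.6529, -0.1997, 0.0297]
ee_rot: [-1.571, -0.0, -1.869]
wrist_force: [0.6, -0.2, -4.1]
width: 0.012
```

```bash
python3 -m handwheel '[{"delta_pos":[0,0,0.3],"yaw":0},{"delta_pos":[0,0,0.6],"yaw":0},{"delta_pos":[0,0,0.6],"yaw":0}]'
python3 -m handwheel '[{"delta_pos":[0,0,0.3],"yaw":0},{"delta_pos":[0,0,0.6],"yaw":0},{"delta_pos":[0,0,0.6],"yaw":0}]'
python3 -m handwheel '[{"delta_pos":[0,0,0.3],"yaw":0},{"delta_pos":[0,0,0.6],"yaw":0},{"delta_pos":[0,0,0.6],"yaw":0}]'
```

```text
time: 17.1
tool_pos: [0.6535, -0.1999, 0.0297]
ee_rot: [-1.571, -0.0, -1.869]
wrist_force: [-0.8, -0.5, -3.4]
width: 0.012
time: 17.4
tool_pos: [0.6541, -0.2, 0.0297]
ee_rot: [-1.571, -0.0, -1.869]
wrist_force: [-0.2, 0.8, -4.3]
width: 0.0118
time: 17.7
tool_pos: [0.6546, -0.2002, 0.0297]
ee_rot: [-1.571, -0.0, -1.869]
wrist_force: [0.2, 0.2, -3.7]
width: 0.0115
```

```bash
python3 -m handwheel '[{"delta_pos":[0,0,0.3],"yaw":0},{"delta_pos":[0,0,0.5],"yaw":0},{"delta_pos":[0,0,0.5],"yaw":0}]'
python3 -m handwheel '[{"delta_pos":[0,0,0.3],"yaw":0},{"delta_pos":[0,0,0.5],"yaw":0},{"delta_pos":[0,0,0.5],"yaw":0}]'
```

```text
time: 18.0
tool_pos: [0.6549, -0.2003, 0.0297]
ee_rot: [-1.571, -0.0, -1.869]
wrist_force: [-1.0, 0.7, -3.2]
width: 0.0122
time: 18.3
tool_pos: [0.6549, -0.2004, 0.0296]
ee_rot: [-1.572, -0.0, -1.869]
wrist_force: [-3.3, 0.7, -2.6]
width: 0.0117
```

The nose met the stop at TCP x≈0.655, as predicted. I'll press a little more and hold.

```bash
python3 -m handwheel '[{"delta_pos":[0,0,0.2],"yaw":0},{"delta_pos":[0,0,0.3],"yaw":0}]'
python3 -m handwheel '[{"delta_pos":[0,0,0],"yaw":0},{"delta_pos":[0,0,0],"yaw":0}]'
```

```text
time: 18.5
tool_pos: [0.6549, -0.2004, 0.0296]
ee_rot: [-1.573, -0.0, -1.869]
wrist_force: [-5.3, 1.8, -1.6]
width: 0.0118
time: 18.7
tool_pos: [0.6549, -0.2004, 0.0297]
ee_rot: [-1.573, -0.0, -1.869]
wrist_force: [-6.2, -0.1, -0.7]
width: 0.0119
```

```bash
python3 -m handwheel '[{"delta_pos":[0,0,0],"yaw":0},{"delta_pos":[0,0,0],"yaw":0}]'
python3 -m handwheel '[{"delta_pos":[0,0,0],"yaw":0},{"delta_pos":[0,0,0],"yaw":0}]'; python3 st.py
```

```text
time: 18.9
tool_pos: [0.6549, -0.2004, 0.0297]
ee_rot: [-1.573, -0.0, -1.869]
wrist_force: [-4.7, -0.2, -1.3]
width: 0.0116
time: 19.1
tool_pos: [0.6549, -0.2004, 0.0296]
ee_rot: [-1.573, -0.0, -1.869]
wrist_force: [-5.3, 0.8, -2.0]
width: 0.0116
{'time': 19.1, 'joint_positions': array([-0.3795,  0.4705,  1.2467, -0.0005,  1.4264,  1.4896]), 'tool_pos': array([ 0.6549, -0.2004,  0.0296]), 'ee_rot': array([-1.5728, -0.0003, -1.869 ]), 'wrist_force': array([-5.326 ,  0.7979, -2.0379]), 'wrist_torque': array([0.2962, 0.9891, 0.1039]), 'width': 0.011613337080338489}
```

The press held at about 5.5 N for over 0.6 s. Next I'll ease off, settle the tray on the deck and open the fingers partly.

```bash
python3 -m handwheel '[{"delta_pos":[0,0,-0.3],"yaw":0},{"delta_pos":[0,0.2,-0.7],"yaw":0},{"delta_pos":[0,0.4,-0.8],"yaw":0},{"delta_pos":[0,0.4,-0.8],"yaw":0}]'
python3 -m handwheel '[{"delta_pos":[0,0.2,0],"yaw":0},{"delta_pos":[0,0.2,0],"yaw":0},{"delta_pos":[0,0.2,0],"yaw":0}]'; python3 st.py
```

```text
time: 19.5
tool_pos: [0.6549, -0.2003, 0.0292]
ee_rot: [-1.571, -0.0, -1.869]
wrist_force: [-5.1, 0.8, -1.6]
width: 0.0118
time: 19.8
tool_pos: [0.6549, -0.2004, 0.0292]
ee_rot: [-1.571, -0.0, -1.869]
wrist_force: [-4.6, 1.0, -1.2]
width: 0.012
{'time': 19.8, 'joint_positions': array([-0.3795,  0.4694,  1.2491, -0.0002,  1.4233,  1.4895]), 'tool_pos': array([ 0.6549, -0.2004,  0.0292]), 'ee_rot': array([-1.571 , -0.0002, -1.869 ]), 'wrist_force': array([-4.6202,  1.005 , -1.2247]), 'wrist_torque': array([0.23  , 0.9343, 0.0736]), 'width': 0.01201803820254987}
```

```bash
python3 -m handwheel '[{"delta_pos":[0,0,-0.3],"yaw":0},{"delta_pos":[0,0,-0.4],"yaw":0},{"delta_pos":[0,0,-0.4],"yaw":0}]'
python3 -m handwheel '[{"delta_pos":[0,0.2,0],"yaw":0},{"delta_pos":[0,0.2,0],"yaw":0},{"delta_pos":[0,0.2,0],"yaw":0}]'
```

```text
time: 20.1
tool_pos: [0.6549, -0.2003, 0.0292]
ee_rot: [-1.57, -0.0, -1.869]
wrist_force: [-2.1, 0.9, -1.7]
width: 0.0116
time: 20.4
tool_pos: [0.6549, -0.2003, 0.0291]
ee_rot: [-1.57, -0.0, -1.869]
wrist_force: [-3.8, -0.4, -1.0]
width: 0.012
```

```bash
python3 -m handwheel '[{"delta_pos":[0,0,-0.2],"yaw":0},{"delta_pos":[0,0,-0.2],"yaw":0}]'; python3 -m handwheel '[{"delta_pos":[0,0,0],"yaw":0},{"delta_pos":[0,0,0],"yaw":0},{"delta_pos":[0,0,0],"yaw":0},{"delta_pos":[0,0,0],"yaw":0},{"delta_pos":[0,0,0],"yaw":0},{"delta_pos":[0,0,0],"yaw":0}]' 146; python3 -c "
from h import *
for n in ['wrist']: snap(n,n+'9')"
```

```text
time: 20.6
tool_pos: [0.6549, -0.2003, 0.0291]
ee_rot: [-1.57, -0.0, -1.869]
wrist_force: [-2.6, 0.2, -1.5]
width: 0.012
time: 21.2
tool_pos: [0.6546, -0.2001, 0.029]
ee_rot: [-1.57, -0.0, -1.869]
wrist_force: [0.3, 0.3, -0.2]
width: 0.0403
```

View pics/wrist9.png

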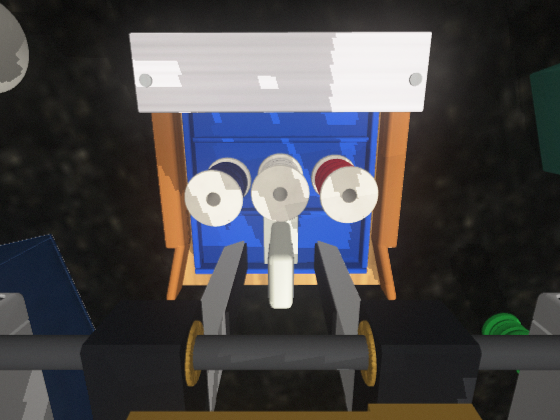

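The fingers are clear, the tray is home and the spools are upright. I'll withdraw straight up and then check.

```bash
python3 -m handwheel '[{"delta_pos":[0,-4,0],"yaw":0},{"delta_pos":[0,-12,0],"yaw":0},{"delta_pos":[0,-25,0],"yaw":0},{"delta_pos":[0,-40,0],"yaw":0},{"delta_pos":[0,-60,0],"yaw":0},{"delta_pos":[0,-80,0],"yaw":0},{"delta_pos":[0,-100,0],"yaw":0},{"delta_pos":[0,-115,0],"yaw":0},{"delta_pos":[0,-120,0],"yaw":0},{"delta_pos":[0,-120,0],"yaw":0}]'
python3 -m handwheel '[{"delta_pos":[0,-10,-30],"yaw":0},{"delta_pos":[0,-10,-70],"yaw":0},{"delta_pos":[0,-10,-110],"yaw":0},{"delta_pos":[0,-10,-150],"yaw":0},{"delta_pos":[0,-10,-190],"yaw":0},{"delta_pos":[0,-10,-220],"yaw":0},{"delta_pos":[0,-10,-230],"yaw":0},{"delta_pos":[0,-10,-230],"yaw":0}]'
python3 - <<'E'
from h import *
np.set_printoptions(precision=4,suppress=True)
for n in ['scene','top','wrist']: snap(n,n+'10')
im=load('scene10')['image'][:,:,::-1][150:250,220:360]; a=cv2.resize(im,None,fx=4,fy=4,interpolation=cv2.INTER_CUBIC)
cv2.imwrite('pics/fin.png',a)
E
```

```text
time: 22.25
tool_pos: [0.6551, -0.2004, 0.1506]
ee_rot: [-1.568, -0.0, -1.869]
wrist_force: [-0.8, 0.1, 0.1]
width: 0.0399
time: 23.05
tool_pos: [0.4339, -0.1323, 0.1584]
ee_rot: [-1.571, 0.0, -1.869]
wrist_force: [0.4, -0.3, -0.1]
width: 0.0402
```

View pics/fin.png

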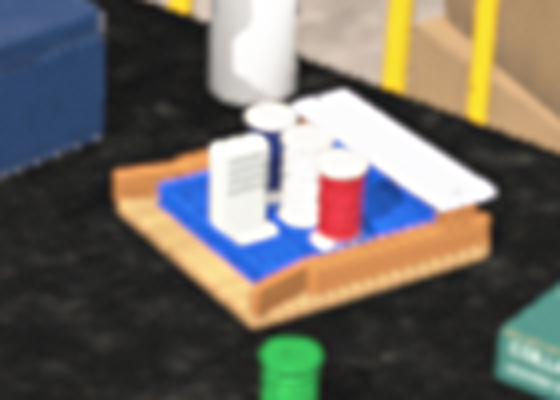

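View pics/top10.png

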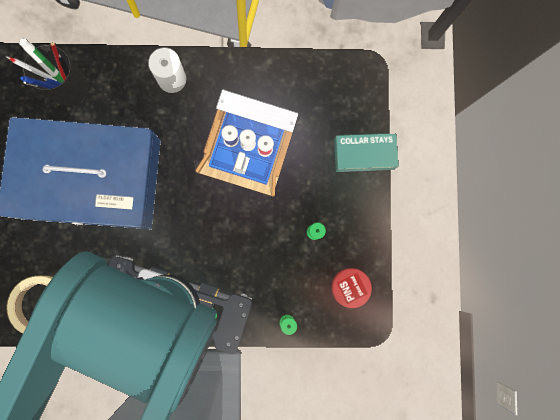

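The tray is home, all three spools are upright, and the tin and carton look untouched. I'll do a numeric check of the rear edge before handing in.

Run:
```python
from h import *
np.set_printoptions(precision=4,suppress=True)
s=load('top10'); im=s['image']; hsv=cv2.cvtColor(im,cv2.COLOR_RGB2HSV).astype(int)
th=-.297;ux=np.array([np.cos(th),np.sin(th)]);uy=np.array([-ux[1],ux[0]]);O=np.array([.622,-.1903])
D=lambda p:np.array([(p[:2]-O)@ux,(p[:2]-O)@uy])
bl=(hsv[...,0]>100)&(hsv[...,0]<130)&(hsv[...,1]>110)&(hsv[...,2]>60); bl[:, :200]=0; bl[:100]=0; bl[200:]=0; bl[:,300:]=0
xs=np.r_[214:231,250:265]; B=np.array([bl[:,x].nonzero()[0].max()+.5 for x in xs]); k=np.polyfit(xs,B,1); print(k,np.std(B-np.polyval(k,xs)))
p=[onz(s,x,np.polyval(k,x),.0204) for x in (212,268)]; print([D(q) for q in p]); d=p[0]-p[1]; print('yaw',np.arctan2(-d[0],d[1]))
for t in ('top0','top10'):
    q=load(t);h=cv2.cvtColor(q['image'],cv2.COLOR_RGB2HSV).astype(int); r=((h[...,0]<6)|(h[...,0]>174))&(h[...,1]>120)&(h[...,2]>80); r[:,:325]=0;r[:260]=0;r[320:]=0;r[:,380:]=0
    g=(h[...,0]>70)&(h[...,0]<95)&(h[...,1]>60); g[:,:325]=0;g[:125]=0;g[180:]=0
    print(t,[np.array(np.nonzero(m)).mean(1) for m in (r,g)])
```

```text
[  0.311  100.8639] 0.33157930053959916
[array([0.0153, 0.0469]), array([ 0.0159, -0.0582])]
yaw -0.2916369454910886
top0 [array([287.2391, 351.5503]), array([152.1824, 365.2665])]
top10 [array([287.2303, 351.3867]), array([152.8138, 365.1314])]
```

```bash
python3 -c "
from h import *
print(robot.close_job())"
```

```text
the job is handed in; nothing more can be done
None
```

The tray is in the dock, against the stop and released, and the job is handed in at about 23 s; no verdict is reported. I did not tip the nose up. The moves only turn the tool about the vertical, so I raised the tray level to about 10 mm over the roughly 6.4 mm step. Before that I kept it about 3 mm off the counter rather than sliding it on the surface.

- **Bridging the step:** I lowered the tray until it bore on the dock with about 5–8 N. That was with the nose about 43 mm past the edge and the rear still outside, held for over 0.7 s.
- **Sliding in:** I eased off and slid it in at near-zero load. It cleared the rails and the hood without catching.
- **Pressing the stop:** I pressed with about 5 N for over 0.6 s, eased off to about 2.5 N, let go and backed away.

**Last checks before handing in:**
- **Position:** the rear edge measured 15.3–15.9 mm past the step, which puts the nose about 0.4 mm from the stop.
- **Squareness:** tray yaw was -0.292 rad against about -0.295 to -0.30 for the dock.
- **Spools:** all three stand upright in the tray.
- **Other objects:** the tin and the carton moved by less than 1 px in the top view.
- **Fit:** the side-edge check suggested the tray might sit up to 5 mm off centre, while the wrist view showed it centred. I put that down to the end pixels I chose for that line not being the tray's corners. Flatness I judged only from the pictures and the release height.

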